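Crank the wig block round to its yellow station

TASK

The orange can stands in the way of the cream hand wheel: stand it upright, wholly on the round green mat, before you turn the wheel. Then push the wheel's spokes round, turn after turn, until the worm drive has brought the turntable's red pointer into line with the yellow peg (not the blue one), and leave the wheel. Turn the turntable only by its wheel, do not touch the wig block, do not let the can fall or be struck by the wheel, and leave the bottle, pin cushion and pin tub where they are.

Things in the scene. Friction and masses are not known exactly. Their poses are not given: they have to be found in the camera images.
- stand: Fixed grey worm-drive stand; origin on the table under the turntable axis, z up. Round plate, radius 185 mm, 20 mm high. A tunnel 50 mm wide, 34 mm high runs along its +y to the drive post, a steel cylinder of radius 34 mm, 55 mm high, at x 0, y +290 mm. Place and yaw vary.
- turntable: Cream turntable (radius 125 mm) with canvas wig block and brown wig, all within 100 mm of the axis above 95 mm, up to 390 mm. Origin on its vertical axis, 20 mm above the table; +x points along the red pointer. Self-locking worm: it turns only with the hand wheel, in the SAME sense, 1/36 as far (10 degrees a wheel turn). Travel 60 degrees each way from the start.
- pointer (a point): The tip of the red pointer, 148 mm from the turntable axis, 40 mm above the table. At the start it lies between the two pegs, 19 to 35 degrees short of the yellow one, which may be on either side.
- yellow_peg: Yellow peg, radius 9 mm, 35 mm high, fixed upright on the rim of the stand plate, 172 mm from the turntable axis; origin at its foot, 20 mm above the table. The pointer is in line when it points radially at this peg.
- blue_peg: Blue peg, same size and radius from the axis, 54 degrees round from the yellow one; not wanted here.
- handwheel: Cream star hand wheel atop the drive post; origin on its vertical axis, 64 mm above the table. Hub radius 20 mm, top at 89 mm. Three level spokes 14 mm thick at 40, 160, 280 degrees from the wheel's own +x, centre line at 72 mm above the table, with 20 mm ball ends, greatest radius 90 mm; open between them. 5 turns free each way; stiff (0.12 Nm, 2 N at a spoke), stays where left.
- can: Orange spray can with white cap, radius 26 mm, 150 mm tall, 0.2 kg, loose; origin at the centre of its underside, z up. It starts on the table within the circle swept by the hand wheel's spokes, between two of them.
- mat: Round green mat, radius 50 mm, 3 mm thick, fixed to the table; origin at the centre of its underside.
- bottle: Bystander: brown bottle with black cap, radius 27 mm, 190 mm tall, loose; origin at the centre of its underside. Stands just outside the wheel's sweep, 150 to 220 mm from the wheel's axis.
- cushion: Bystander: purple round pin cushion, radius 50 mm, 38 mm high (pin heads to 55 mm), loose; origin at the centre of its underside.
- tub: Bystander: clear open tub of pins, 90 x 75 x 55 mm high, loose; origin at the centre of its underside.
Not all that is in view belongs to the job. Leave any pink or purple look-alike of the can alone.

How it is judged:
By the outcome, as a careful person would: the job done as asked, in the order asked, and still so for the second after the job is handed in, with the robot touching nothing.
It also fails if it takes over 72 s, if anything falls off the work surface, if the arm or the gripper's body presses on something with over 40 N, if the wrist force passes 120 N, or if a joint passes its speed limit or range.

ROBOT

A 6-joint arm with a two-finger parallel gripper is mounted at the origin on the work surface. World frame = base frame: x ahead of the robot, y to its left, z up, the work surface at z = 0. Lengths are in m, angles in rad, forces in N, time in s.
With the tool pointing down it reaches from about 0.35 to 0.875 m from the base axis. Payload 4.2 kg.
Tool frame: the origin (TCP) lies at the very end of the fingers, on their centre line; the grasp point (between the pads) lies 19 mm behind it; z points along the fingers, x is the direction in which the jaws open and shut, and the axes are right-handed (so a half turn about z gives the same grasp; the last joint's range is limited). The gripper opens to 87 mm and grips with 3 to 60 N. Pads are 19 mm wide; open, the fingers measure 117 mm over their backs; the gripper's body (75 mm by 190 mm) begins 51 mm behind the grasp point.
Start: joints at [1.533, 0.385, 0.008, 0, -1.194, -0.259], TCP at [0.183, 0.598, 0.223] pointing down, gripper open.
Joint ranges: [-3.14, 3.14], [-1.21, 2.06], [-1.07, 1.41], [-3.16, 2.05], [-2.99, -0.16], [-3.1, 3.1]. Speed limits (rad/s): [2.79, 2.79, 3.14, 3.14, 3.14, 3.14].

INTERFACE

Orientations are given as a unit quaternion [w, x, y, z].
In Python, from rig import robot, optics gives the robot as it stands.
- The arm moves only by the tool step_arm, never from a script. Its argument "plan" is one flat list of numbers, 7 for each row, row after row: the gripper's target within -1 to 1 (fully open at 1, half-way at 0, shut at -1), then the shift along the tool's x, y, z in cm, then the turn, a rotation vector about the tool's x, y, z in rad. In form: [grip, x, y, z, wx, wy, wz, grip, x, y, z, wx, wy, wz, ...]. A call has exactly 5 rows; each row is the pose to reach, as a shift and turn from the pose commanded when the call began, along the tool's axes at that moment; what a row does not reach only later rows make up. A row lasts 1/10 s, in which the tool goes at most 50 mm and 8.59 degrees, less where a joint would pass 70% of its speed; a pose out of reach is approached as far as the arm can. A call with a gripper value outside its range is refused whole. The fingers move at their own pace and stop on an object; "newtons" is the grip in N (left out, the last holds). Time passes only in rows, so rows that repeat a pose let the fingers close, or fill a call up. It gives the time, the measured TCP pose, the force and the opening at its end, in the units of the state.
- robot.state(): the state, without advancing time (a new reading comes with each control period).
- optics.read_camera(name): name is "scene" or "top"; returns (picture, depth): 420x560x3 uint8, red, green, blue; 420x560 float32, m along the optical axis (not along the pixel's ray), 0 where there is no reading.
- optics.calibration(name): a dict with "fx", "fy", "cx", "cy" (pixels), "k1" (the pictures are not rectified: a ray, as slopes to the right and down, at radius r is drawn at 1 + k1 r^2 times it, then the intrinsics apply), "rvec" (rotation vector, rad) and "tvec" (3), from world to camera coordinates, as OpenCV has them. Camera axes: x right, y down, z forward; pixel columns grow to the right and rows downward; lengths in m; the calibration is good to about 2 mm. A picture is of the moment at which its call begins. calibration takes no time and is no camera call.
- robot.hand_in(): hands the job in, once; it reports no verdict.
The state is a dict: "clock": time; "qpos": joint angles; "dq": joint speeds; "joint_torque": joint torques, N m; "tcp_pos": TCP position; "tcp_rot": TCP orientation; "force": force on the tool from outside, world axes, zero at the start; "torque": the same for the moment, N m; "width": finger opening in m.
Only numpy, scipy, OpenCV 4.12 (cv2) and the standard library are available. Lean on these libraries where they do the work, as an engineer would, in place of code of your own. Each camera call takes 0.05 s, during which the arm holds its last target. There are 200 camera calls.

## Working session

There is one attempt and no reset: what is moved stays moved. The work goes in short steps, Python scripts to look and compute and a tool call to move; the robot and the scene stay as the last step left them, time stands still between calls to the robot, and variables do not carry over. Pictures are saved under pics/ and viewed, about 8 in all and at most 12, crops included, and the job is handed in when it is done.

Besides the shell and the picture viewer there is one more tool, called after ">>>" as name(argument=value, ...), one argument or row to a line, values as JSON. step_arm: Moves the arm, as the interface text tells. Its arguments: {"type":"object","properties":{"plan":{"type":"array","items":{"type":"number"}},"newtons":{"type":"number"}},"required":["plan"]}

```bash
mkdir -p pics; ls; cat > h.py <<'E'
import numpy as np, cv2
from rig import robot, optics
def grab(n,f=None):
    p,d=optics.read_camera(n); 
    if f: cv2.imwrite('pics/'+f,p[:,:,::-1])
    np.savez('last_%s.npz'%n,p=p,d=d); return p,d
def cal(n):
    c=optics.calibration(n); R=cv2.Rodrigues(np.array(c['rvec'],float))[0]; return c,R,np.array(c['tvec'],float)
def slopes(n,uv):
    c,R,t=cal(n); K=np.array([[c['fx'],0,c['cx']],[0,c['fy'],c['cy']],[0,0,1]])
    return cv2.undistortPoints(np.array(uv,float).reshape(-1,1,2),K,np.array([c['k1'],0,0,0,0.]))[:,0]
def plane(n,uv,z):
    c,R,t=cal(n); s=slopes(n,uv); d=np.c_[s,np.ones(len(s))]@R; o=-R.T@t
    return o+d*((z-o[2])/d[:,2])[:,None]
def cloud(n,uv,depth):
    c,R,t=cal(n); s=slopes(n,uv); P=np.c_[s,np.ones(len(s))]*np.array(depth)[:,None]; return (P-t)@R
def proj(n,P):
    c,R,t=cal(n); K=np.array([[c['fx'],0,c['cx']],[0,c['fy'],c['cy']],[0,0,1]])
    return cv2.projectPoints(np.array(P,float).reshape(-1,1,3),R,t,K,np.array([c['k1'],0,0,0,0.]))[0][:,0]
E
python3 - <<'E'
from h import *
for n in('scene','top'):
    grab(n,n+'1.png'); c,R,t=cal(n); print(n,c,-R.T@t)
print(robot.state())
E
```

```text
pics
scene {'fx': 406.60659772520006, 'fy': 406.60659772520006, 'cx': 274.6057246238014, 'cy': 209.97971328027376, 'k1': 0.030489234657096978, 'rvec': array([ 0.67023742,  2.5530202 , -1.23197006]), 'tvec': array([ 0.51255168, -0.18035932,  1.2221885 ])} [0.9777858  0.67518425 0.61403956]
top {'fx': 406.67865481838817, 'fy': 406.67865481838817, 'cx': 277.2781327792004, 'cy': 209.69259038015866, 'k1': -0.12306825531883664, 'rvec': array([ 2.13996251, -2.17473136,  0.09734951]), 'tvec': array([0.09589343, 0.62810013, 0.92915403])} [0.52551396 0.06941558 0.99300005]
{'clock': 0.1, 'qpos': array([ 1.53261204e+00,  3.85474581e-01,  6.76400612e-03, -4.34500086e-04,
       -1.19398399e+00, -2.58593015e-01]), 'dq': array([-0.00086363, -0.0028276 ,  0.0025942 ,  0.0021879 ,  0.00119617,
        0.001147  ]), 'joint_torque': array([-3.54602744e-04, -3.91690671e+01,  1.87933874e+01,  4.23182353e+00,
        1.34506871e-02, -7.46480578e-05]), 'tcp_pos': array([0.18260628, 0.59717086, 0.22157271]), 'tcp_rot': array([-7.50869870e-04, -5.94729421e-01,  8.03925354e-01, -6.14649913e-04]), 'force': array([ 0.36722244,  0.9086687 , -0.12508742]), 'torque': array([-0.00104165, -0.02719491,  0.00512185]), 'width': 0.08705509768098216}
```

View pics/scene1.png

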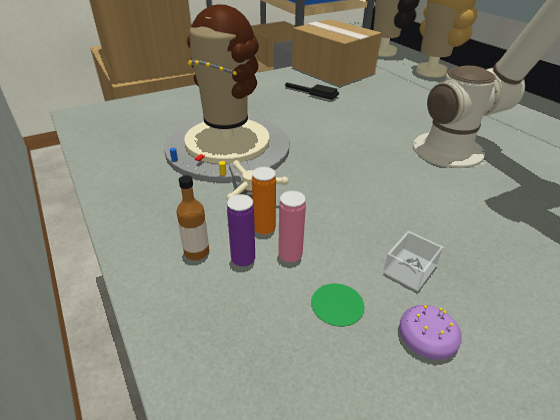

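View pics/top1.png

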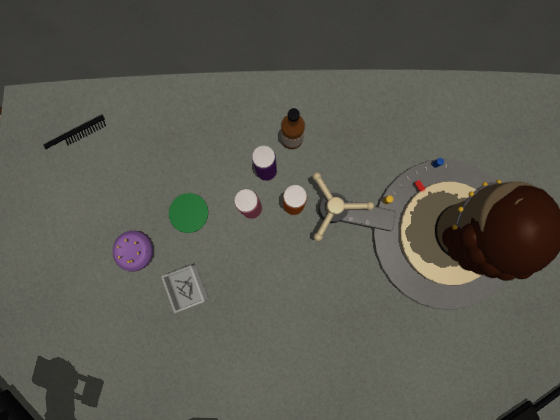

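Orange can (with white cap): scene (264,202), top (294,199). The look-alikes are purple at scene (241,231) / top (264,162) and pink at scene (291,228) / top (248,203). The orange one, which sits between the spokes, is the target. The mat is at top (188,213), yellow peg at top (390,199), blue peg at (440,162), and the pointer at (420,187).

```bash
python3 - <<'E'
from h import *
T=np.load('last_top.npz');S=np.load('last_scene.npz')
np.set_printoptions(precision=4,suppress=True)
hsv={n:cv2.cvtColor(x['p'],cv2.COLOR_RGB2HSV) for n,x in(('top',T),('scene',S))}
rng={'green':((50,100,50),(75,255,255)),'yellow':((20,150,120),(32,255,255)),'blue':((105,150,80),(120,255,255)),'red':((0,180,110),(5,255,255)),'orange':((6,180,90),(14,255,255)),'white':((0,0,180),(179,40,255)),'cream':((15,40,120),(30,130,255)),'purple':((125,60,40),(150,255,255)),'pink':((160,60,80),(178,200,255))}
D={'top':T['d'],'scene':S['d']}
for n in hsv:
  for c,(a,b) in rng.items():
    m=cv2.inRange(hsv[n],a,b); k,l,st,ce=cv2.connectedComponentsWithStats(m)
    for i in range(1,k):
      if st[i,4]<12: continue
      v,u=np.where(l==i); d=D[n][v,u]; ok=d>0
      if ok.sum()<5: continue
      P=cloud(n,np.c_[u,v][ok],d[ok]); 
      if np.median(P[:,0])<-0.2 or len(v)>20000: continue
      print(n,c,ce[i].round(1),st[i,4],'med',np.median(P,0),'z',np.percentile(P[:,2],[2,98]))
# ends of spokes + hub
print('hub',plane('top',[[335.5,206]],.089),'tips',plane('top',[[318,177],[371,206],[318,237]],.072))
print(proj('top',[[0,0,0],[.183,.6,.1]]))
t=T['p'][130:280,220:470]; s=S['p'][130:280,150:330]
cv2.imwrite('pics/crop1.png',np.vstack([cv2.resize(t[:,:,::-1],(750,300+0),interpolation=cv2.INTER_CUBIC) if 0 else cv2.resize(t[:,:,::-1],None,fx=3,fy=3,interpolation=2)]))
E
```

```text
top green [188.  212.6] 1220 med [0.6293 0.3071 0.003 ] z [-0.0007  0.0064]
top yellow [484.9 183.5] 15 med [ 0.6442 -0.2984  0.2773] z [0.2759 0.2794]
top yellow [471.4 193.4] 15 med [ 0.6267 -0.2716  0.2772] z [0.276  0.2789]
top yellow [389.  198.8] 41 med [ 0.6482 -0.1764  0.0541] z [0.0497 0.0584]
top yellow [460.6 208.6] 15 med [ 0.5999 -0.2534  0.2689] z [0.2673 0.2701]
top blue [440.  161.1] 36 med [ 0.7376 -0.3043  0.0547] z [0.0505 0.058 ]
top red [419.5 185.4] 56 med [ 0.6817 -0.2566  0.0395] z [0.0191 0.0424]
top white [263.1 156.3] 337 med [0.7318 0.1124 0.1499] z [0.147  0.1532]
top white [294.7 195.8] 368 med [0.6455 0.0465 0.1497] z [0.1468 0.1527]
top white [245.5 200. ] 367 med [0.6386 0.1492 0.1498] z [0.147  0.1526]
top cream [335.1 205.7] 773 med [ 0.6318 -0.0356  0.0793] z [0.0738 0.0909]
top cream [436.6 239.4] 2084 med [ 0.5137 -0.2934  0.0395] z [0.0354 0.0432]
top purple [266.1 171.2] 258 med [0.7103 0.1078 0.0889] z [0.0058 0.1408]
top purple [132.7 250.5] 1217 med [0.5379 0.4338 0.0364] z [0.0196 0.0408]
top pink [254.2 210.2] 146 med [0.6194 0.1333 0.1067
[... 2713 characters left out ...]
0.2099]
scene cream [228.7 146.4] 3055 med [ 0.5989 -0.2807  0.0412] z [0.0258 0.0893]
scene cream [282.2 180.2] 75 med [ 0.5676 -0.0026  0.0762] z [0.002 0.083]
scene cream [187.  227.6] 17 med [0.826  0.0684 0.0906] z [0.0894 0.093 ]
scene cream [191.1 250.8] 21 med [0.8267 0.0706 0.0279] z [0.0063 0.0307]
scene purple [241.5 235.8] 1391 med [0.741  0.1339 0.0816] z [0.0076 0.1432]
scene purple [429.7 332.6] 2446 med [0.5509 0.4511 0.0363] z [0.0155 0.0398]
scene pink [290.9 231.6] 1377 med [0.6509 0.1708 0.0821] z [0.0067 0.1432]
hub [[ 0.6298 -0.0456  0.089 ]] tips [[ 0.6995 -0.0096  0.072 ]
 [ 0.6303 -0.1292  0.072 ]
 [ 0.5618 -0.006   0.072 ]]
[[316.8341 468.7831]
 [ 55.0142 404.4567]]
```

View pics/crop1.png

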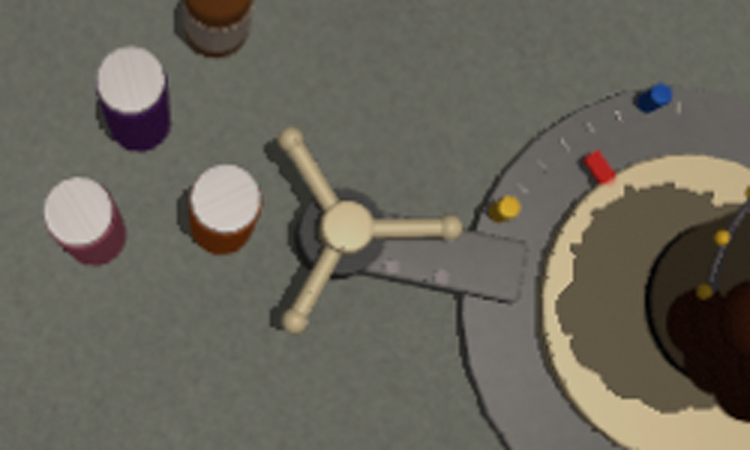

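The enlarged crop confirms the orange can beside the open gap of the wheel as the target. It stands at about (0.645, 0.048). The pink look-alike is at (0.639, 0.150), the purple one at (0.732, 0.113). Wheel axis is (0.630, −0.046) and mat (0.630, 0.309). From the pegs, the turntable axis is about (0.567, −0.326). Yellow is at 62°, blue at 8° and the pointer at 32°, so I need about +30°, or 3 wheel turns counter-clockwise.

>>> step_arm(
  plan=[1,2.7,-4.2,0,0,0,0.09,1,5.4,-8.4,0,0,0,0.18,1,8.2,-12.6,0,0,0,0.27,1,10.9,-16.8,0,0,0,0.36,1,13.6,-21,0,0,0,0.45],
  newtons=20,
)

```text
clock: 0.6
tcp_pos: [0.3443, 0.4046, 0.2223]
tcp_rot: [-0.0, -0.399, 0.917, -0.0]
force: [0.3, 0.4, 0.3]
width: 0.0871
```

```bash
cat > mv.py <<'E'
import sys
from h import *
from scipy.spatial.transform import Rotation as Ro
np.set_printoptions(precision=3,suppress=True)
def frame():
    s=robot.state(); q=s['tcp_rot']; return s,Ro.from_quat([q[1],q[2],q[3],q[0]])
def rel(p,xyaw=np.pi):
    s,R=frame(); c,sn=np.cos(xyaw),np.sin(xyaw)
    G=Ro.from_matrix(np.array([[c,sn,0],[sn,-c,0],[0,0,-1.]]))
    print('t',s['clock'],'at',s['tcp_pos'],'F',s['force'],'w',s['width'],'yaw',np.degrees(np.arctan2(*R.as_matrix()[[1,0],0])))
    print('d cm',R.inv().apply(np.array(p)-s['tcp_pos'])*100,'rv',(R.inv()*G).as_rotvec())
if __name__=='__main__': rel([float(a) for a in sys.argv[1:4]],np.radians(float(sys.argv[4])) if len(sys.argv)>4 else np.pi)
E
python3 mv.py .645 .048 .222
python3 - <<'E'
from h import *
print('bottle', plane('top',[[293,114]],.19), plane('scene',[[186,181]],.19))
E
```

```text
t 0.6 at [0.344 0.405 0.222] F [0.292 0.429 0.337] w 0.08706400275165385 yaw -132.96926261174048
d cm [  5.595 -46.308   0.036] rv [-0.    -0.     0.821]
bottle [[0.80962515 0.0478697  0.19      ]] [[0.81075956 0.05720765 0.19      ]]
```

>>> step_arm(
  plan=[1,0.6,-4.6,0,0,0,0.09,1,1.2,-9.3,0,0,0,0.18,1,1.7,-13.9,0,0,0,0.27,1,2.3,-18.6,0,0,0,0.36,1,2.8,-23.2,0,0,0,0.45],
)

```text
clock: 1.1
tcp_pos: [0.4955, 0.2265, 0.2223]
tcp_rot: [-0.0, -0.184, 0.983, -0.0]
force: [0.0, 0.5, -0.9]
width: 0.0871
```

```bash
python3 mv.py .645 .048 .222
```

```text
t 1.1 at [0.496 0.226 0.222] F [ 0.047  0.51  -0.935] w 0.08712397356746873 yaw -158.78440840602923
d cm [ -7.477 -22.047   0.028] rv [-0.    -0.001  0.37 ]
```

>>> step_arm(
  plan=[1,-1.5,-4.4,0,0,0,0.08,1,-3.0,-8.8,0,0,0,0.15,1,-4.5,-13.2,0,0,0,0.22,1,-6,-17.6,0,0,0,0.3,1,-7.5,-22.0,0,0,0,0.37],
)

```text
clock: 1.6
tcp_pos: [0.6458, 0.0492, 0.222]
tcp_rot: [-0.0, -0.0, 1.0, -0.0]
force: [1.0, 1.0, 0.5]
width: 0.0869
```

```bash
python3 mv.py .645 .048 .10; python3 -c "
from h import *
p,d=grab('scene'); q,e=grab('top')
for n,P in(('scene',p),('top',q)):
  m=cv2.inRange(cv2.cvtColor(P,cv2.COLOR_RGB2HSV),(6,180,90),(14,255,255)); print(n,cv2.connectedComponentsWithStats(m)[2:])
cv2.imwrite('pics/a.png',cv2.resize(np.hstack([p[110:290,150:340],q[110:290,200:400]])[:,:,::-1],None,fx=2,fy=2))"
```

```text
t 1.6 at [0.646 0.049 0.222] F [1.038 1.012 0.499] w 0.086874927570671 yaw -179.95164097644815
d cm [ 0.064 -0.12  12.203] rv [-0.    -0.001  0.001]
scene (array([[     0,      0,    560,    420, 234711],
       [   202,      5,     36,     12,    147],
       [   229,     12,      1,      1,      1],
       [   232,     17,      1,      1,      1],
       [   232,     19,      1,      1,      1],
       [   241,     44,      2,      2,      2],
       [   272,    177,      3,      3,      3],
       [   252,    178,      8,     25,     50],
       [   255,    179,      1,      1,      1],
       [   271,    179,      5,     17,     34],
       [   258,    180,      1,      1,      1],
       [   264,    181,      2,      2,      2],
       [   270,    180,      1,      1,      1],
       [   257,    182,      1,      1,      1],
       [   268,    183,      1,      1,      1],
       [   263,    185,      4,      1,      4],
       [   269,    185,      1,      1,      1],
       [   262,    188,      4,      4,      7],
       [   269,    189,      4,     11,     20],
       [   25
[... 4758 characters left out ...]
       [263.        , 225.        ],
       [257.5       , 227.5       ],
       [263.2       , 228.        ],
       [270.77777778, 230.22222222],
       [274.        , 228.        ],
       [258.        , 231.66666667],
       [261.5       , 233.        ],
       [266.        , 233.        ],
       [208.        , 247.        ]]))
top (array([[     0,      0,    560,    420, 235197],
       [   290,    207,      1,      1,      1],
       [   301,    206,      1,      1,      1],
       [   296,    208,      1,      1,      1]], dtype=int32), array([[279.49979379, 209.50003189],
       [290.        , 207.        ],
       [301.        , 206.        ],
       [296.        , 208.        ]]))
```

View pics/a.png

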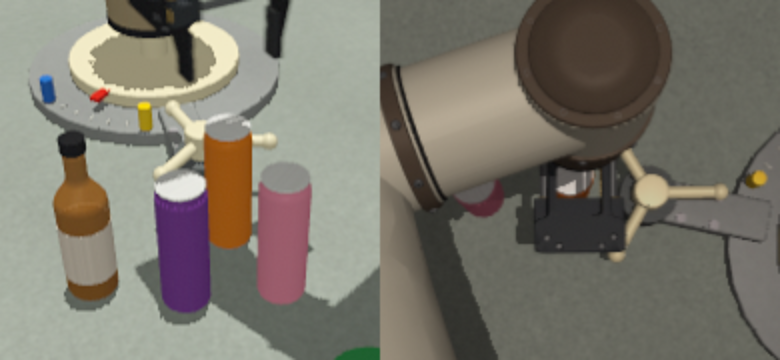

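The can sits between the open fingers in both views, with the look-alikes clear. I'll descend and grip.

>>> step_arm(
  plan=[1,0.1,-0.1,4,0,0,0,1,0.1,-0.1,8,0,0,0,1,0.1,-0.1,11,0,0,0,1,0.1,-0.1,12.2,0,0,0,-1,0.1,-0.1,12.2,0,0,0],
  newtons=20,
)

```text
clock: 2.2
tcp_pos: [0.6427, 0.05, 0.0986]
tcp_rot: [-0.002, -0.002, 1.0, -0.001]
force: [-0.3, -0.0, -0.2]
width: 0.084
```

>>> step_arm(
  plan=[-1,0,0,0,0,0,0,-1,0,0,0,0,0,0,-1,0,0,0,0,0,0,-1,0,0,0,0,0,0,-1,0,0,0,0,0,0],
)

```text
clock: 2.7
tcp_pos: [0.6448, 0.05, 0.1016]
tcp_rot: [0.001, -0.002, 1.0, 0.0]
force: [1.0, 0.3, 2.1]
width: 0.0516
```

>>> step_arm(
  plan=[-1,0,0,-1,0,0,0,-1,0,0,-5,0,0,0,-1,0,0,-10,0,0,0,-1,0,0,-15,0,0,0,-1,0,0,-19,0,0,0],
)

```text
clock: 3.2
tcp_pos: [0.644, 0.0497, 0.2943]
tcp_rot: [0.001, -0.002, 1.0, 0.0]
force: [0.7, 0.3, -1.1]
width: 0.0515
```

```bash
python3 mv.py .63 .309 .292
```

```text
t 3.2 at [0.644 0.05  0.294] F [ 0.7    0.297 -1.145] w 0.05148743948792545 yaw -179.76903012316097
d cm [ 1.292 25.932  0.243] rv [0.    0.003 0.004]
```

>>> step_arm(
  plan=[-1,0.1,2,0,0,0,0,-1,0.3,6,0,0,0,0,-1,0.5,10.5,0,0,0,0,-1,0.8,15,0,0,0,0,-1,1,19.5,0,0,0,0],
)

```text
clock: 3.7
tcp_pos: [0.6324, 0.2462, 0.2907]
tcp_rot: [-0.001, -0.002, 1.0, -0.0]
force: [1.0, -0.6, -1.3]
width: 0.0511
```

>>> step_arm(
  plan=[-1,0.2,3.5,0,0,0,0,-1,0.3,6.0,0,0,0,0,-1,0.3,6.4,2,0,0,0,-1,0.3,6.4,6,0,0,0,-1,0.3,6.4,10,0,0,0],
)

```text
clock: 4.2
tcp_pos: [0.6296, 0.3095, 0.1902]
tcp_rot: [0.0, -0.002, 1.0, 0.001]
force: [0.8, 0.3, -1.9]
width: 0.0517
```

```bash
python3 mv.py .63 .309 .105; python3 -c "
from h import *
p,d=grab('scene','b.png')"
```

```text
t 4.2 at [0.63 0.31 0.19] F [ 0.828  0.323 -1.936] w 0.051650883243653065 yaw -179.7321238326053
d cm [-0.038 -0.063  8.515] rv [0.001 0.001 0.005]
```

View pics/b.png

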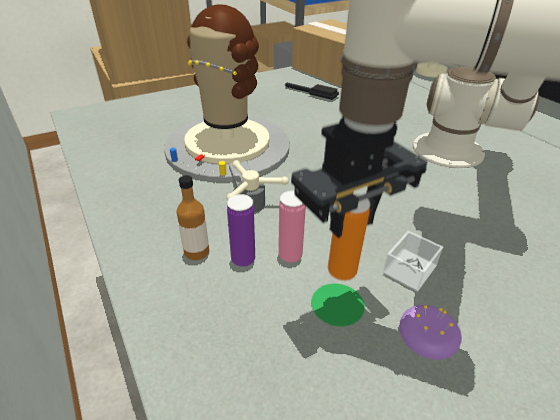

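The can hangs upright above the mat at (338,304). Lowering it.

>>> step_arm(
  plan=[-1,0,0,4,0,0,0,-1,0,0,7,0,0,0,-1,0,0,8.1,0,0,0,-1,0,0,8.4,0,0,0,-1,0,0,8.6,0,0,0],
)

```text
clock: 4.75
tcp_pos: [0.6311, 0.3093, 0.1064]
tcp_rot: [0.001, -0.002, 1.0, 0.001]
force: [-1.1, 0.8, -1.5]
width: 0.0515
```

>>> step_arm(
  plan=[-1,0,0,0,0,0,0,0.4,0,0,0,0,0,0,1,0,0,0,0,0,0,1,0,0,0,0,0,0,1,0,0,0,0,0,0],
)

```text
clock: 5.25
tcp_pos: [0.6302, 0.309, 0.1053]
tcp_rot: [0.0, -0.002, 1.0, 0.0]
force: [-0.1, 0.1, 0.2]
width: 0.0756
```

>>> step_arm(
  plan=[1,0,0,0,0,0,0,1,0,0,-2,0,0,0,1,0,0,-6,0,0,0,1,0,0,-10,0,0,0,1,0,0,-14,0,0,0],
)

```text
clock: 5.75
tcp_pos: [0.6298, 0.3087, 0.2461]
tcp_rot: [-0.0, -0.002, 1.0, -0.0]
force: [0.9, 0.8, 0.4]
width: 0.0873
```

>>> step_arm(
  plan=[-1,0,-4,0,0,0,0,-1,0,-9,0,0,0,0,-1,0,-14,0,0,0,0,-1,0,-19,0,0,0,0,-1,0,-24,0,0,0,0],
  newtons=30,
)

```text
clock: 6.25
tcp_pos: [0.6306, 0.067, 0.2449]
tcp_rot: [0.0, -0.002, 1.0, 0.0]
force: [-0.0, -0.3, -0.2]
width: 0.055
```

```bash
python3 mv.py .63 .0124 .066; python3 -c "
from h import *
p,d=grab('scene','c.png')
m=cv2.inRange(cv2.cvtColor(p,cv2.COLOR_RGB2HSV),(0,0,150),(179,50,255)); k,l,st,ce=cv2.connectedComponentsWithStats(m)
for i in range(1,k):
  if st[i,4]>100 and 200<ce[i][0]<450 and ce[i][1]>150: 
    v,u=np.where(l==i); P=cloud('scene',np.c_[u,v],d[v,u]); P=P[P[:,2]>.14]
    if len(P): print(ce[i],np.median(P,0),P.min(0),P.max(0))
"
```

```text
t 6.25 at [0.631 0.067 0.245] F [-0.044 -0.31  -0.22 ] w 0.054990167869368056 yaw -179.7417187250409
d cm [ 0.092 -5.462 17.887] rv [0.    0.    0.005]
[280.05007116 248.34726729] [0.81502039 0.33162539 0.29418804] [0.59723925 0.03694221 0.14182991] [0.9777858  0.67518425 0.61403956]
[232.33057851 170.76033058] [0.9777858  0.67518425 0.61403956] [0.9777858  0.67518425 0.61403956] [0.9777858  0.67518425 0.61403956]
[266.09747292 220.8267148 ] [0.9777858  0.67518425 0.61403956] [0.9777858  0.67518425 0.61403956] [0.9777858  0.67518425 0.61403956]
```

View pics/c.png

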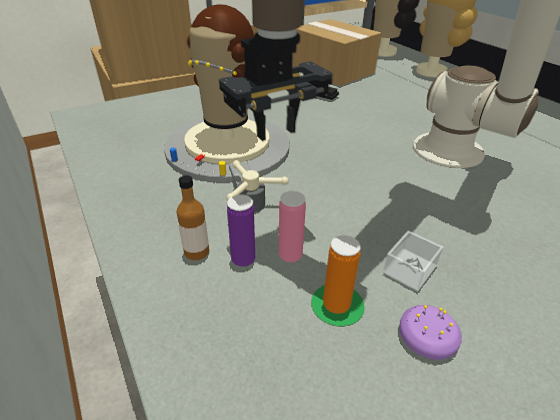

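The orange can stands upright, wholly on the mat, with its base at about (340,305), and the bystanders are unmoved. Next I enter the wheel gap with the fingers shut.

>>> step_arm(
  plan=[-1,0.1,-4,0,0,0,0,-1,0.1,-5.5,3,0,0,0,-1,0.1,-5.5,8,0,0,0,-1,0.1,-5.5,13,0,0,0,-1,0.1,-5.5,17.8,0,0,0],
)

```text
clock: 6.8
tcp_pos: [0.63, 0.0135, 0.0653]
tcp_rot: [0.001, -0.002, 1.0, 0.0]
force: [0.6, 0.2, -0.1]
width: 0.0109
```

```bash
python3 mv.py .63 .0124 .066; python3 - <<'E'
# circle positions (world->tool cm: tx=-X, ty=+Y) relative to angle a0, r=6.0
import numpy as np
r=6.0
for a in range(90,451,20): print(a, np.round([-r*np.cos(np.radians(a)), r*np.sin(np.radians(a))],1))
E
```

```text
t 6.8 at [0.63  0.013 0.065] F [ 0.633  0.202 -0.09 ] w 0.010851089943932066 yaw -179.80819797287185
d cm [ 0.002 -0.108 -0.071] rv [0.    0.001 0.003]
90 [-0.  6.]
110 [2.1 5.6]
130 [3.9 4.6]
150 [5.2 3. ]
170 [5.9 1. ]
190 [ 5.9 -1. ]
210 [ 5.2 -3. ]
230 [ 3.9 -4.6]
250 [ 2.1 -5.6]
270 [ 0. -6.]
290 [-2.1 -5.6]
310 [-3.9 -4.6]
330 [-5.2 -3. ]
350 [-5.9 -1. ]
370 [-5.9  1. ]
390 [-5.2  3. ]
410 [-3.9  4.6]
430 [-2.1  5.6]
450 [-0.  6.]
```

>>> step_arm(
  plan=[-1,2.4,-0.5,0,0,0,0,-1,4.5,-2.0,0,0,0,0,-1,5.7,-4.1,0,0,0,0,-1,6.0,-6.6,0,0,0,0,-1,5.2,-9.0,0,0,0,0],
)

```text
clock: 7.3
tcp_pos: [0.5778, -0.0761, 0.0669]
tcp_rot: [0.0, -0.002, 1.0, 0.001]
force: [-0.3, 3.4, -0.9]
width: 0.0007
```

```bash
python3 mv.py .578 -.0756 .066; python3 -c "
from h import *
q,e=grab('top'); p,d=grab('scene')
cv2.imwrite('pics/d.png',cv2.resize(np.hstack([p[110:290,130:330],q[110:290,250:450]])[:,:,::-1],None,fx=2,fy=2))"
```

```text
t 7.3 at [ 0.578 -0.076  0.067] F [-0.321  3.416 -0.917] w 0.0007415174347352878 yaw -179.72181420801516
d cm [-0.018  0.053  0.09 ] rv [0.001 0.    0.005]
```

View pics/d.png

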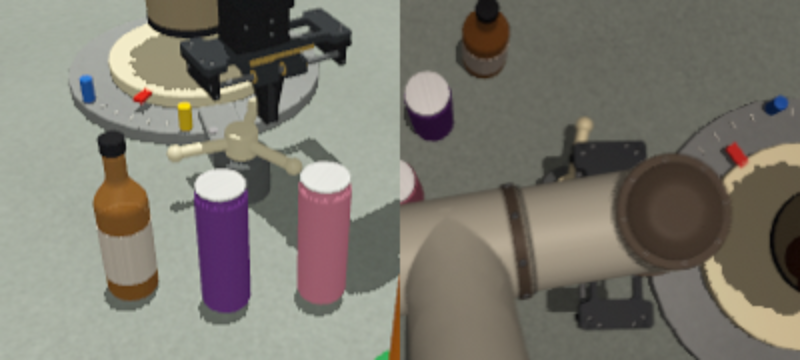

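The push works: the spokes have turned, with about 3.4 N reaction and all else clear. Continuing round.

>>> step_arm(
  plan=[-1,-1.7,-1.9,0,0,0,0,-1,-4.0,-2.9,0,0,0,0,-1,-6.4,-2.9,0,0,0,0,-1,-8.7,-1.9,0,0,0,0,-1,-10.4,0,0,0,0,0],
)

```text
clock: 7.9
tcp_pos: [0.6816, -0.0767, 0.0655]
tcp_rot: [-0.002, -0.001, 1.0, -0.0]
force: [-2.8, -2.4, 0.6]
width: 0.0005
```

>>> step_arm(
  plan=[-1,-0.8,2.4,0,0,0,0,-1,-0.5,4.9,0,0,0,0,-1,0.7,7.0,0,0,0,0,-1,2.8,8.5,0,0,0,0,-1,5.2,9.0,0,0,0,0],
)

```text
clock: 8.4
tcp_pos: [0.6316, 0.0158, 0.0669]
tcp_rot: [0.002, -0.003, 1.0, -0.0]
force: [3.7, -1.2, 1.2]
width: 0.0004
```

```bash
cat > ptr.py <<'E'
from h import *
A=np.array([.567,-.326])
for n in('scene','top'):
    p,d=grab(n); H=cv2.cvtColor(p,cv2.COLOR_RGB2HSV); out={}
    for c,a,b,z in(('red',(0,180,100),(5,255,255),.042),('yel',(20,150,110),(32,255,255),.04),('blu',(105,150,70),(120,255,255),.04)):
        v,u=np.where(cv2.inRange(H,a,b)>0)
        D=d[v,u]; u,v,D=u[D>0],v[D>0],D[D>0]
        if not len(u): continue
        P=cloud(n,np.c_[u,v],D); r=np.hypot(*(P[:,:2]-A).T); ok=(r>.10)&(r<.2)&(P[:,2]<.07)&(P[:,2]>.025)
        if ok.sum()>5:
            m=P[ok].mean(0); out[c]=(np.degrees(np.arctan2(m[1]-A[1],m[0]-A[0])).round(1),m.round(4),int(ok.sum()))
    print(n,out)
E
python3 mv.py .63 .0144 .066; python3 ptr.py
```

```text
t 8.4 at [0.632 0.016 0.067] F [ 3.747 -1.204  1.152] w 0.00042102123002396726 yaw -179.61635481657532
d cm [ 0.156 -0.136  0.087] rv [-0.     0.004  0.007]
scene {'red': (np.float64(41.4), array([ 0.6691, -0.236 ,  0.04  ]), 32), 'blu': (np.float64(8.9), array([ 0.738 , -0.2991,  0.0438]), 65)}
top {'red': (np.float64(40.6), array([ 0.6685, -0.239 ,  0.0395]), 55), 'yel': (np.float64(61.4), array([ 0.6487, -0.1763,  0.0544]), 41), 'blu': (np.float64(7.1), array([ 0.7375, -0.3048,  0.0546]), 36)}
```

One lap has moved the pointer about 9°, in the right direction. Next lap.

>>> step_arm(
  plan=[-1,2.4,-0.5,0,0,0,0,-1,4.5,-2.0,0,0,0,0,-1,5.7,-4.1,0,0,0,0,-1,6.0,-6.6,0,0,0,0,-1,5.2,-9.0,0,0,0,0],
)

```text
clock: 9.0
tcp_pos: [0.5786, -0.0762, 0.0671]
tcp_rot: [0.0, -0.002, 1.0, 0.001]
force: [0.2, 3.1, -0.1]
width: 0.0001
```

>>> step_arm(
  plan=[-1,-1.7,-1.9,0,0,0,0,-1,-4.0,-2.9,0,0,0,0,-1,-6.4,-2.9,0,0,0,0,-1,-8.7,-1.9,0,0,0,0,-1,-10.4,0,0,0,0,0],
)

```text
clock: 9.5
tcp_pos: [0.6823, -0.0776, 0.0654]
tcp_rot: [-0.002, -0.001, 1.0, -0.001]
force: [-2.3, -2.3, 0.7]
width: 0.0004
```

>>> step_arm(
  plan=[-1,-0.8,2.4,0,0,0,0,-1,-0.5,4.9,0,0,0,0,-1,0.7,7.0,0,0,0,0,-1,2.8,8.5,0,0,0,0,-1,5.2,9.0,0,0,0,0],
)

```text
clock: 10.0
tcp_pos: [0.6323, 0.015, 0.0667]
tcp_rot: [0.002, -0.003, 1.0, -0.0]
force: [4.0, -0.4, 0.5]
width: 0.0004
```

```bash
python3 mv.py .63 .0144 .066; python3 ptr.py
```

```text
t 10.0 at [0.632 0.015 0.067] F [ 4.017 -0.417  0.467] w 0.0004126942377382104 yaw -179.65662115279875
d cm [ 0.235 -0.063  0.073] rv [-0.     0.004  0.006]
scene {'red': (np.float64(50.4), array([ 0.6558, -0.2185,  0.0397]), 19), 'blu': (np.float64(8.8), array([ 0.7379, -0.2994,  0.043 ]), 67)}
top {'red': (np.float64(50.7), array([ 0.6514, -0.2228,  0.0398]), 62), 'yel': (np.float64(61.3), array([ 0.6489, -0.1763,  0.0545]), 42), 'blu': (np.float64(7.1), array([ 0.7374, -0.3047,  0.0549]), 36)}
```

>>> step_arm(
  plan=[-1,2.4,-0.5,0,0,0,0,-1,4.5,-2.0,0,0,0,0,-1,5.7,-4.1,0,0,0,0,-1,6.0,-6.6,0,0,0,0,-1,5.2,-9.0,0,0,0,0],
)

```text
clock: 10.6
tcp_pos: [0.5791, -0.0766, 0.067]
tcp_rot: [0.0, -0.002, 1.0, 0.0]
force: [0.2, 2.8, -0.2]
width: 0.0005
```

>>> step_arm(
  plan=[-1,-1.7,-1.9,0,0,0,0,-1,-4.0,-2.9,0,0,0,0,-1,-6.4,-2.9,0,0,0,0,-1,-8.7,-1.9,0,0,0,0,-1,-10.4,0,0,0,0,0],
)

```text
clock: 11.1
tcp_pos: [0.6827, -0.0783, 0.0653]
tcp_rot: [-0.002, -0.0, 1.0, -0.001]
force: [-1.8, -1.1, 0.1]
width: 0.0006
```

>>> step_arm(
  plan=[-1,-0.8,2.4,0,0,0,0,-1,-0.5,4.9,0,0,0,0,-1,0.7,7.0,0,0,0,0,-1,2.8,8.5,0,0,0,0,-1,5.2,9.0,0,0,0,0],
)

```text
clock: 11.6
tcp_pos: [0.6329, 0.0145, 0.0667]
tcp_rot: [0.002, -0.003, 1.0, -0.0]
force: [4.0, -1.0, -0.2]
width: 0.0007
```

```bash
python3 mv.py .63 .0144 .066; python3 ptr.py; python3 - <<'E'
from h import *
T=np.load('last_top.npz'); p,d=T['p'],T['d']
# plate axis: fit circle to cream turntable top rim (z .035-.043) and grey plate rim
H=cv2.cvtColor(p,cv2.COLOR_RGB2HSV); v,u=np.where((cv2.inRange(H,(15,40,100),(30,140,255))>0)&(d>0)); P=cloud('top',np.c_[u,v],d[v,u])
r=np.hypot(P[:,0]-.567,P[:,1]+.326); ok=(r<.15)&(P[:,2]>.03)&(P[:,2]<.05); P=P[ok]
az=np.degrees(np.arctan2(P[:,1]+.326,P[:,0]-.567)); rr=r[ok]
E_=[]
for a in range(-180,180,6):
    m=(az>=a)&(az<a+6)
    if m.sum()>8:
        i=np.argsort(rr[m])[-3:]; E_.append(P[m][i].mean(0)[:2]); print(a,round(np.sort(rr[m])[-3:].mean(),4),end='; ')
E_=np.array(E_); s=np.linalg.lstsq(np.c_[2*E_,np.ones(len(E_))],(E_**2).sum(1),rcond=None)[0]; print('\nfit',s[:2],np.sqrt(s[2]+s[0]**2+s[1]**2))
cv2.imwrite('pics/e.png',cv2.resize(p[140:320,360:560][:,:,::-1],None,fx=4,fy=4,interpolation=2)[:600])
E
```

```text
t 11.6 at [0.633 0.015 0.067] F [ 3.971 -0.986 -0.235] w 0.0006649641133883757 yaw -179.68613284078663
d cm [ 0.287 -0.011  0.066] rv [-0.     0.004  0.005]
scene {'blu': (np.float64(8.7), array([ 0.7378, -0.2998,  0.0434]), 65)}
top {'red': (np.float64(60.7), array([ 0.632 , -0.21  ,  0.0399]), 60), 'yel': (np.float64(61.4), array([ 0.6486, -0.1763,  0.0541]), 39), 'blu': (np.float64(7.1), array([ 0.7375, -0.3049,  0.0545]), 36)}
-180 0.122; -174 0.124; -168 0.1237; -162 0.1243; -156 0.1245; -150 0.1231; -36 0.1242; -30 0.1251; -24 0.124; -18 0.1244; -12 0.1245; -6 0.1238; 0 0.123; 6 0.1238; 12 0.1225; 18 0.1231; 24 0.1226; 30 0.1233; 36 0.1233; 42 0.1232; 48 0.1222; 54 0.1208; 60 0.1208; 66 0.1221; 72 0.1222; 78 0.1217; 84 0.1205; 90 0.1213; 96 0.1214; 102 0.1206; 108 0.1218; 114 0.1209; 120 0.1206; 126 0.1215; 132 0.1213; 138 0.1219; 144 0.1213; 150 0.1231; 156 0.122; 162 0.1221; 168 0.122; 174 0.1223; 
fit [ 0.56750542 -0.32805268] 0.12327650368603438
```

View pics/e.png

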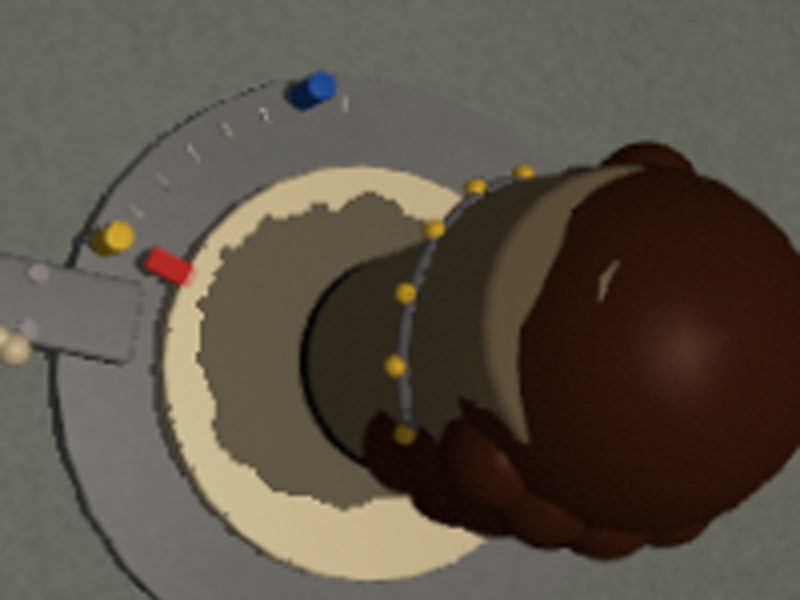

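The pointer is at about 61.2° against yellow at 61.7° (axis refit to (0.567, −0.328)). The crop shows red at (168,265) just short of the yellow peg at (115,237). A final nudge of about 17° on the wheel should close it.

>>> step_arm(
  plan=[-1,0.9,-0.1,0,0,0,0,-1,1.7,-0.3,0,0,0,0,-1,1.7,-0.3,0,0,0,0,-1,1.7,-0.3,0,0,0,0,-1,1.7,-0.3,0,0,0,0],
)

```text
clock: 12.2
tcp_pos: [0.6131, 0.0105, 0.0664]
tcp_rot: [-0.0, -0.002, 1.0, -0.0]
force: [0.6, 0.9, 0.2]
width: 0.0005
```

```bash
sed -i 's/\.567,-\.326/.5672,-.3279/' ptr.py; python3 mv.py .63 .0144 .066; python3 ptr.py; python3 ptr.py|grep top; python3 - <<'E'
from h import *
T=np.load('last_top.npz'); p,d=T['p'],T['d'];H=cv2.cvtColor(p,cv2.COLOR_RGB2HSV)
v,u=np.where(cv2.inRange(H,(0,170,80),(6,255,255))>0); k=(abs(u-402)<20)&(abs(v-205)<20); P=plane('top',np.c_[u,v][k],.042)[:,:2]
w,V=np.linalg.eigh(np.cov(P.T)); a=V[:,1]; print('pointer own axis',np.degrees(np.arctan2(a[1],a[0]))%180, P.mean(0), w)
E
```

```text
t 12.2 at [0.613 0.01  0.066] F [0.59  0.856 0.247] w 0.0005313421976956264 yaw -179.80011239316244
d cm [-1.688  0.384  0.036] rv [-0.    -0.001  0.003]
scene {'yel': (np.float64(62.3), array([ 0.6491, -0.172 ,  0.044 ]), 80), 'blu': (np.float64(9.5), array([ 0.7379, -0.2994,  0.0431]), 67)}
top {'red': (np.float64(61.6), array([ 0.631 , -0.2096,  0.0394]), 61), 'yel': (np.float64(60.9), array([ 0.6491, -0.181 ,  0.0538]), 43), 'blu': (np.float64(7.6), array([ 0.7376, -0.3051,  0.0541]), 36)}
top {'red': (np.float64(61.6), array([ 0.631 , -0.2097,  0.0398]), 62), 'yel': (np.float64(60.8), array([ 0.6491, -0.1813,  0.0538]), 42), 'blu': (np.float64(7.7), array([ 0.7375, -0.3049,  0.0545]), 36)}
pointer own axis 66.99121847441758 [ 0.63073284 -0.20886777] [1.71644025e-05 5.92749308e-05]
```

The pointer reads 61.6° against the peg's 61.7°. The latest yellow reading is skewed by a few extra pixels, and the peg is fixed. I'll back the finger off, lift and clear out.

>>> step_arm(
  plan=[-1,-1.5,0,0,0,0,0,-1,-2.6,0,0,0,0,0,-1,-2.6,0,-4,0,0,0,-1,-2.6,0,-9,0,0,0,-1,-2.6,0,-14,0,0,0],
)

```text
clock: 12.9
tcp_pos: [0.6386, 0.0107, 0.2071]
tcp_rot: [-0.002, -0.002, 1.0, -0.0]
force: [1.2, -0.4, 0.6]
width: 0.0003
```

>>> step_arm(
  plan=[-1,2,0,-4,0,0,0,-1,6,1,-6,0,0,0,-1,10.5,2,-6,0,0,0,-1,15,3,-6,0,0,0,-1,19,4,-6,0,0,0],
)

```text
clock: 13.4
tcp_pos: [0.4467, 0.05, 0.2664]
tcp_rot: [-0.001, -0.002, 1.0, 0.0]
force: [0.5, 1.7, 1.3]
width: 0.0002
```

```bash
python3 ptr.py; python3 - <<'E'
from h import *
S=np.load('last_scene.npz');T=np.load('last_top.npz')
cv2.imwrite('pics/f.png',S['p'][:,:,::-1]); cv2.imwrite('pics/g.png',cv2.resize(T['p'][60:320,100:500][:,:,::-1],None,fx=2,fy=2,interpolation=2))
print(robot.state()['force'],robot.state()['dq'])
E
```

```text
scene {'red': (np.float64(62.2), array([ 0.629 , -0.2107,  0.0414]), 14), 'yel': (np.float64(62.3), array([ 0.6491, -0.1721,  0.0438]), 79), 'blu': (np.float64(9.5), array([ 0.7379, -0.2994,  0.0431]), 66)}
top {'red': (np.float64(61.7), array([ 0.6309, -0.2096,  0.0396]), 58), 'yel': (np.float64(60.9), array([ 0.6491, -0.181 ,  0.0538]), 43), 'blu': (np.float64(7.8), array([ 0.7372, -0.3045,  0.0545]), 38)}
[ 0.43411077  0.24013296 -0.55072569] [-0.03215774  0.07574338  0.09419437  0.03383774  0.03385568  0.03426726]
```

View pics/f.png

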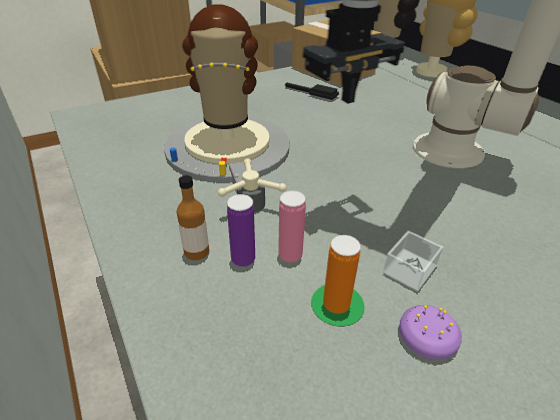

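View pics/g.png

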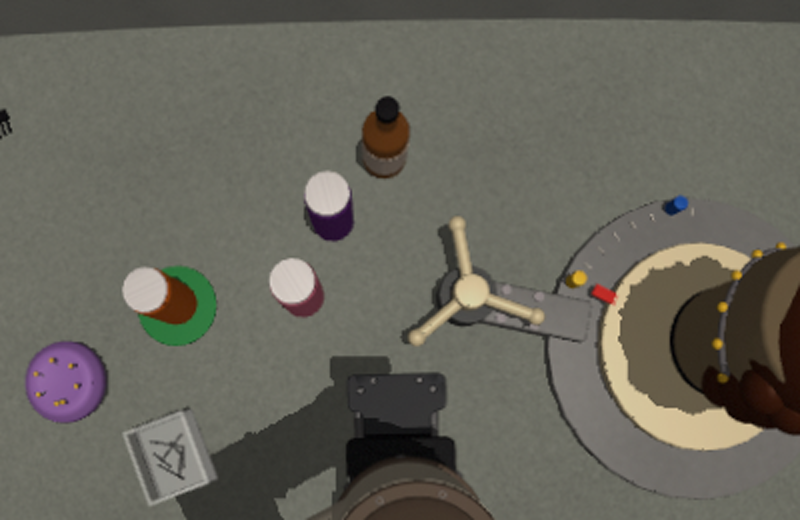

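The pointer lines up with the yellow peg in both views. The can stands upright inside the mat, the bystanders are in place, and the arm is clear of the wheel.

```bash
python3 -c "
from rig import robot
print(robot.hand_in(), robot.state()['clock'])"
```

```text
the job is handed in; nothing more can be done
the job is handed in; nothing more can be done
```

I moved the orange can onto the green mat, turned the wheel about three turns counter-clockwise to bring the red pointer to the yellow peg, backed the arm clear and handed in at about 13.5 s.

- **Pointer:** it reads 62.2° against the peg's 62.3° in the scene view. In the top view it reads 61.7° against 61.7°, using the peg position measured earlier.
- **Failed check:** the top camera's last yellow-peg readings came out at about 60.9°, which disagrees. I put this down to stray pixels in the colour mask, since the peg is fixed, but I did not trace them.
- **Can and bystanders:** by eye in the last pictures, the can stands upright wholly on the mat, and the bottle, cushion, tub and both look-alike cans are where they started.
- **Forces:** the push force on the wheel was about 4 N at each reading.

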